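# Put the drinks things back in their holders

## Robot

A 6-joint arm with a two-finger parallel gripper is mounted at the origin on a cart in front of the work surface, level with it; the furniture and walls round the work are solid. World frame = base frame: x ahead of the robot, y to its left, z up, the work surface at z = 0. Lengths are in m, angles in rad, forces in N, time in s.
With the tool pointing down it reaches from about 0.35 to 0.775 m from the base axis. Payload 7.3 kg.
Tool frame: the origin (TCP) lies midway between the tips of the shut fingers; the grasp point (between the pads) lies 19 mm behind it; z points along the fingers, y is the line along which they close (so a half turn about z gives the same grasp; the last joint's range is limited). The gripper opens to 92 mm and grips with 3 to 60 N. Pads are 19 mm wide; open, the fingers measure 130 mm over their backs; the gripper's body (75 mm by 190 mm) begins 47 mm behind the grasp point.
Start: joints at [-1.493, 0.342, 1.524, -0, 1.275, -0.146], TCP at [0.117, -0.512, 0.227] pointing down, gripper open.
Joint ranges: [-2.53, 2.53], [-0.77, 2.02], [0.04, 2.7], [-1, 4.14], [0.28, 2.66], [-3.11, 3.11]. Speed limits (rad/s): [2.57, 2.57, 3.14, 3.14, 3.14, 3.14].

## Interface

Orientations are given as [roll, pitch, yaw] about the fixed x, y, z axes, in that order (R = Rz(yaw) Ry(pitch) Rx(roll)).
In Python, from cell import robot, read_camera, camera_params, nets gives the robot as it stands. The module is installed in compiled form; this text tells all that it offers.
- The arm moves only by the tool step_arm, never from a script. Its argument "steps" is a list of rows, each an object of numbers: "x", "y", "z": the shift along the tool's x, y, z as a fraction of full scale; "rx", "ry", "rz": the turn, a rotation vector about the tool's x, y, z as a fraction of full scale; "claw": the opening, from -1 (shut) to 1 (fully open). In form: [{"x": .., "y": .., "z": .., "rx": .., "ry": .., "rz": .., "claw": ..}, ...]. A call has 1 to 12 rows; each row is the pose to reach, as a shift and turn from the pose commanded when the call began, along the tool's axes at that moment; what a row does not reach only later rows make up. Full scale, the value 1, is 750 mm for a shift and pi/4 rad for a turn. A row lasts 1/12 s, in which the tool goes at most 41.7 mm and 7.16 degrees, less where a joint would pass 70% of its speed; a pose out of reach is approached as far as the arm can. A call with a number of a shift or a turn outside -1 to 1 is refused whole. A call with a gripper value outside its range is refused whole. The fingers move at their own pace and stop on an object; "squeeze" is the grip in N (left out, the last holds). Time passes only in rows, so rows that repeat a pose let the fingers close. It gives the time, the measured TCP pose, the force, the opening and the grip force at its end, in the units of the state.
- robot.observe(): the state, without advancing time (a new reading comes with each control period).
- read_camera(name): name is "scene" or "top" or "wrist"; returns (picture, depth): 420x560x3 uint8, blue, green, red; 420x560 float32, m along the optical axis (not along the pixel's ray), 0 where there is no reading.
- camera_params(name): a dict with "fx", "fy", "cx", "cy" (pixels), "k1" (the pictures are not rectified: a ray, as slopes to the right and down, at radius r is drawn at 1 + k1 r^2 times it, then the intrinsics apply), "R" (3x3) and "t" (3): a world point X has camera coordinates R X + t; the wrist camera has in their place "hand_eye" (4x4, takes a point from camera to tool coordinates, whose origin is the TCP and whose axes are the flange's). Camera axes: x right, y down, z forward; pixel columns grow to the right and rows downward; lengths in m; the calibration is good to about 2 mm. A picture is of the moment at which its call begins: read the wrist's pose just before it. camera_params takes no time and is no camera call.
- robot.hand_in(): hands the job in; it is judged then, once.
Trained networks look in the newest picture that a camera, given by its name, has taken for a name from the list of things; names that differ only in an ending like _2 or _b are one class to them, and where a whole thing is asked for, a point or a joint stands for the part that bears it (a point fixed in the world has none). Each returns a list of dicts, best first, with "conf" (0 to 1); they miss things now and then, are a little off and sometimes report something else, mostly with a low value. They report only what shows in the picture. A call takes as long as a camera call.
- nets.masks_of(camera, query): "region" (420x560 bool, what is visible of it) and "box" ([left, top, right, bottom] in pixels, round what is visible of it).
- nets.landmark_of(camera, query): "pixel" ([row, column] in pixels: a listed point, or the origin of a listed thing).
The state is a dict: "time": time; "qpos": joint angles; "qvel": joint speeds; "joint_efforts": joint torques, N m; "tool_pos": TCP position; "tool_rot": TCP orientation; "contact_force": force on the tool from outside, world axes, zero at the start; "torque": the same for the moment, N m; "opening": finger opening in m; "grip_force": force on a finger pad.
Only numpy, scipy, OpenCV 4.12 (cv2) and the standard library are available. Lean on these libraries where they do the work, as an engineer would, in place of code of your own. Each camera call takes 0.05 s, during which the arm holds its last target. There are 200 camera calls.

## Task

Put each of the four drinks things into the wooden holder made to its size: the lidded canister upright in the large round stand, the steel jigger upright in the small round stand, the ice tongs flat in the long rest and the wine cork lying in the short rest, each inside its rim and lying along its rest. Carry the canister and the jigger without tipping them over, and leave the cup and the coffee jar standing where they are.

Things in the scene. Friction and masses are not known exactly. Their poses are not given: they have to be found in the camera images.
- canister: White round lidded canister, loose, 0.35 kg: body 68 mm in diameter, lid rim 70 mm in diameter between heights 47 and 72 mm, on top a round lid knob 20 mm in diameter between heights 72 and 85 mm (overall height 85 mm). The lid is fixed, so the canister can be lifted by its knob. Origin: centre of the underside; z up.
- jigger: Steel jigger (double cone measure), loose, 0.11 kg, upright: 46 mm in diameter at both rims, 80 mm high, visibly narrow at the waist, but to the fingers it is solid and nearly as wide as its rims all the way up (grip it from above at about 60 mm height, it is about 46 mm wide there). Origin: centre of the underside; z up.
- tongs: Steel ice tongs lying flat, loose, 0.09 kg: 171 mm long along their own y axis, 43 mm wide over both arms along their x axis at the widest, 16 mm thick; rigid, they do not spring. Grip across both arms at the middle. Origin: centre of the outline, on the underside; z up.
- cork: Wine cork lying on its side, loose, 0.015 kg: a cylinder 23 mm in diameter and 45 mm long along its own y axis. Grip across it at the middle. It rolls if nudged, and its own x and z axes roll with it; at the start z is up. Origin: on its skin (the underside at the start), midway along its length.
- cork_center (a point): Centre of the cork, on its axis, midway along its length; 11.6 mm above what it lies on.
- canister_stand: Large round wooden stand with cork floor, fixed: outside 104 mm in diameter, inside 90 mm, floor 4 mm above the worktop, rim top 12 mm above the worktop. For the canister. Origin: centre of its underside, on the worktop; z up.
- jigger_stand: Small round wooden stand with cork floor, fixed: outside 80 mm in diameter, inside 66 mm, floor 4 mm above the worktop, rim top 12 mm above the worktop. For the jigger. Origin: centre of its underside, on the worktop; z up.
- tongs_rest: Long shallow wooden rest with cork floor, fixed: outside 203 x 75 mm, inside 191 mm along its x axis and 63 mm along y, floor 4 mm and lip top 10 mm above the worktop; the lip is missing over the middle 80 mm of both long sides, as room for fingers. For the tongs, either way round (their y axis along its x axis). Origin: centre of its underside, on the worktop; z up.
- cork_rest: Short shallow wooden rest with cork floor, fixed: outside 77 x 53 mm, inside 65 mm along its x axis and 41 mm along y, floor 4 mm and lip top 10 mm above the worktop; the lip is missing over the middle 36 mm of both long sides, as room for fingers. For the wine cork, either way round (its y axis along the rest's x axis). Origin: centre of its underside, on the worktop; z up.
- cup: Bystander: white cup with red rings, 62 mm in diameter, 89 mm long with its handle, 52 mm high, standing behind the work. Origin: centre of the outline, on the underside.
- jar: Bystander: glass coffee jar with dark lid, 83 mm in diameter, 130 mm high, standing behind the work. Origin: centre of the underside. (Wall cabinets hang over the back of the worktop: their door handles begin at world x = 0.55 m, 0.46 m above the worktop, so travel in front of them.)

How it is judged:
At the end, for the whole second after the job is handed in: Canister and jigger upright (0.12 rad) in the large and small stand, tongs flat in the long rest (along it within 0.2 rad), undersides 1 to 8 mm up; cork in the short rest (along it within 0.35 rad), axis 12 to 20 mm up; each centre within 15 mm of its holder's; all at rest (horizontal distance between canister and canister_stand below 0.015 m and z of canister in the frame of canister_stand between 0.001 and 0.008 m and angle between each of canister, jigger, tongs's own z axis and vertical below 0.12 rad and linear speed of each of canister, jigger, tongs below 0.02 m/s and angular speed of each of canister, jigger, tongs below 0.2 rad/s and horizontal distance between jigger and jigger_stand below 0.015 m and z of jigger in the frame of jigger_stand between 0.001 and 0.008 m and horizontal distance between tongs and tongs_rest below 0.015 m and z of tongs in the frame of tongs_rest between 0.001 and 0.008 m and angle between the y axis of tongs and the x axis of tongs_rest, either way round below 0.2 rad and horizontal distance between cork_center and cork_rest below 0.015 m and z of cork_center in the frame of cork_rest between 0.012 and 0.02 m and angle between the y axis of cork and the x axis of cork_rest, either way round below 0.35 rad and linear speed of cork below 0.03 m/s); the robot touches nothing.
It fails at once if the cup or the coffee jar is moved by more than 30 mm or tipped (distance of any of cup, jar from where it was at the start of the episode above 0.03 m or angle between any of cup, jar's own z axis and vertical above 0.5 rad).
It fails at once if the canister or the jigger is tipped over (more than 0.8 rad) (angle between any of canister, jigger's own z axis and vertical above 0.8 rad).
It also fails if it takes over 128 s, if anything falls off the work surface, if the arm or the gripper's body presses on something with over 40 N, if the wrist force passes 120 N, or if a joint passes its speed limit or range.

## Working session

There is one attempt and no reset: what is moved stays moved. The work goes in short steps, Python scripts to look and compute and a tool call to move; the robot and the scene stay as the last step left them, time stands still between calls to the robot, and variables do not carry over. Pictures are saved under pics/ and viewed, at most 14 in all, crops included, and the job is handed in when it is done.

Besides the shell and the picture viewer there is one more tool, called after "Request:" in YAML: its name, and indented under it one key for each argument. step_arm: Moves the arm, as the interface text tells. Its arguments: {"type":"object","properties":{"steps":{"type":"array","items":{"type":"object","properties":{"x":{"type":"number","minimum":-1,"maximum":1},"y":{"type":"number","minimum":-1,"maximum":1},"z":{"type":"number","minimum":-1,"maximum":1},"rx":{"type":"number","minimum":-1,"maximum":1},"ry":{"type":"number","minimum":-1,"maximum":1},"rz":{"type":"number","minimum":-1,"maximum":1},"claw":{"type":"number"}}}},"squeeze":{"type":"number"}},"required":["steps"]}

```bash
mkdir -p pics; cat > h.py <<'E'
import numpy as np, cv2
from cell import robot, read_camera, camera_params, nets
from scipy.spatial.transform import Rotation as Ro
def pose():
    s=robot.observe(); return np.array(s['tool_pos']),Ro.from_euler('xyz',s['tool_rot']).as_matrix()
def cloud(cam,depth,p=None):
    c=camera_params(cam); h,w=depth.shape
    v,u=np.mgrid[:h,:w].astype(float)
    xd=(u-c['cx'])/c['fx']; yd=(v-c['cy'])/c['fy']; x,y=xd.copy(),yd.copy()
    for _ in range(10):
        f=1+c['k1']*(x*x+y*y); x,y=xd/f,yd/f
    P=np.stack([x*depth,y*depth,depth],-1)
    if cam=='wrist':
        T=np.array(c['hand_eye']); t,R=p
        return (P@T[:3,:3].T+T[:3,3])@R.T+t
    return (P-np.array(c['t']))@np.array(c['R'])
def meas(cam,q,C,d):
    r=nets.masks_of(cam,q)
    if not r: print(cam,q,'none');return
    m=r[0]['region']&(d>0)
    X=C[m]
    if len(X)<10: print(cam,q,'few');return
    z=np.percentile(X[:,2],[2,50,98]); 
    (cx,cy),(w,h),a=cv2.minAreaRect((X[:,:2]*1000).astype(np.float32))
    T=X[X[:,2]>z[2]-.006]
    print(cam,q,'conf %.2f n%d'%(r[0]['conf'],len(X)),'box',np.round(r[0]['box']),'z',z.round(3),'rect c',round(cx),round(cy),'wh',round(w),round(h),'a',round(a),'med',np.median(X,0).round(3),'topmean',T.mean(0).round(3), 'topmid',((T.min(0)+T.max(0))/2).round(3))
    return r[0]['region']
names='canister jigger tongs cork canister_stand jigger_stand tongs_rest cork_rest cup jar'.split()
E
python3 - <<'E'
from h import *
s=robot.observe();print(s)
ims=[]
for cam in ['top','scene']:
    p=pose();im,d=read_camera(cam);C=cloud(cam,d,p);cv2.imwrite(f'pics/{cam}0.png',im);np.save(cam+'0.npy',C)
    for q in names: meas(cam,q,C,d)
E
```

```text
{'time': 0.0, 'qpos': array([-1.49296410e+00,  3.42763695e-01,  1.52503640e+00, -1.61417156e-05,
        1.27538739e+00, -1.46013555e-01]), 'qvel': array([ 0.00014969,  0.00032836, -0.00154109,  0.00078006,  0.00165628,
        0.00156534]), 'joint_efforts': array([ 1.43418401e-03, -4.31243527e+01, -2.44214058e+01,  7.17248465e-02,
        5.59552631e-02, -1.12415837e-04]), 'tool_pos': array([ 0.11651748, -0.51148263,  0.22601693]), 'tool_rot': array([-3.14001255e+00, -2.16769337e-04,  2.23850325e-01]), 'contact_force': array([-0.04772441,  0.3606192 , -0.54821342]), 'torque': array([-0.01145686, -0.03060359,  0.02141752]), 'grip_force': 0.0, 'opening': 0.09160288819263725}
top canister conf 0.82 n783 box [383. 215. 416. 246.] z [0.006 0.068 0.083] rect c 475 -294 wh 69 67 a 6 med [ 0.473 -0.287  0.068] topmean [ 0.475 -0.294  0.082] topmid [ 0.475 -0.295  0.082]
top jigger conf 0.73 n389 box [120. 263. 146. 283.] z [0.001 0.051 0.082] rect c 365 352 wh 57 44 a 54 med [0.361 0.345 0.051] topmean [0.362 0.35  0.08 ] topmid [0.361 0.346 0.081]
top tongs conf 0.62 n152 box [188. 206. 20
[... 2687 characters left out ...]
.] z [0.001 0.005 0.012] rect c 462 88 wh 209 85 a 5 med [0.458 0.091 0.005] topmean [0.457 0.092 0.009] topmid [0.46  0.091 0.011]
scene cork_rest conf 0.63 n559 box [306. 209. 340. 239.] z [0.001 0.006 0.013] rect c 453 -48 wh 83 61 a 1 med [ 0.451 -0.044  0.006] topmean [ 0.451 -0.044  0.009] topmid [ 0.451 -0.045  0.011]
scene cup conf 0.79 n654 box [208. 215. 238. 246.] z [0.002 0.034 0.053] rect c 642 104 wh 69 107 a 57 med [0.636 0.116 0.034] topmean [0.634 0.12  0.051] topmid [0.635 0.122 0.052]
scene jar conf 0.63 n1434 box [242. 134. 274. 189.] z [0.011 0.105 0.134] rect c 703 -97 wh 76 165 a 73 med [ 0.648 -0.067  0.105] topmean [ 0.661 -0.086  0.132] topmid [ 0.662 -0.087  0.132]
```

View pics/top0.png

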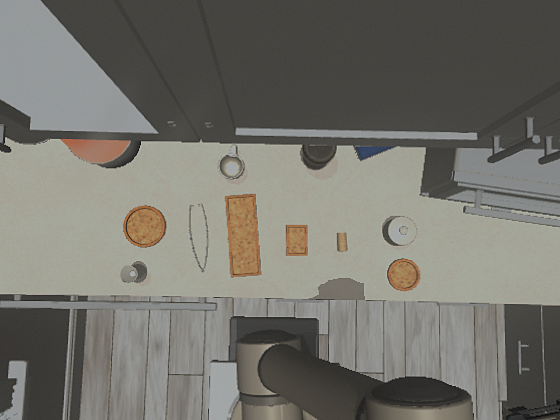

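View pics/scene0.png

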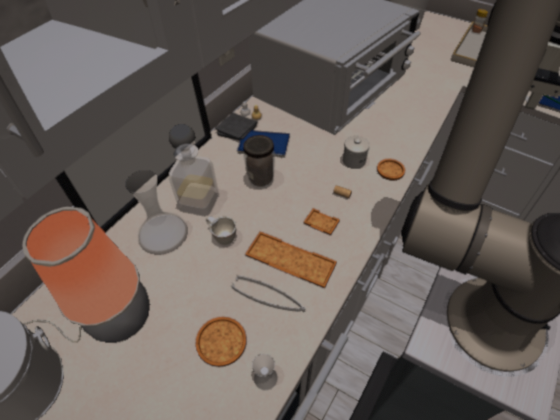

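The top and scene views agree to about 3 mm, including heights. In the top view the canister is at (402,230), its stand (145,226), the jigger (134,271), its stand (403,274), the tongs (199,238), their rest (243,235), the cork (342,241) and its rest (297,240). Next I move over the canister.

Request:
step_arm:
  steps:
    - {"x": 0.53,"y": -0.177,"z": 0.035,"rz": 0.285,"claw": 1}
    - {"x": 0.53,"y": -0.177,"z": 0.035,"rz": 0.285,"claw": 1}
    - {"x": 0.53,"y": -0.177,"z": 0.035,"rz": 0.285,"claw": 1}
    - {"x": 0.53,"y": -0.177,"z": 0.035,"rz": 0.285,"claw": 1}
    - {"x": 0.53,"y": -0.177,"z": 0.035,"rz": 0.285,"claw": 1}
    - {"x": 0.53,"y": -0.177,"z": 0.035,"rz": 0.285,"claw": 1}
    - {"x": 0.53,"y": -0.177,"z": 0.035,"rz": 0.285,"claw": 1}
    - {"x": 0.53,"y": -0.177,"z": 0.035,"rz": 0.285,"claw": 1}
    - {"x": 0.53,"y": -0.177,"z": 0.035,"rz": 0.285,"claw": 1}
    - {"x": 0.53,"y": -0.177,"z": 0.035,"rz": 0.285,"claw": 1}
    - {"x": 0.53,"y": -0.177,"z": 0.035,"rz": 0.285,"claw": 1}
    - {"x": 0.53,"y": -0.177,"z": 0.035,"rz": 0.285,"claw": 1}

```text
$.steps[0]: bad value
```

```bash
cat >> h.py <<'E'
def wrist(qs,fn=None):
    p=pose();im,d=read_camera('wrist');C=cloud('wrist',d,p)
    if fn: cv2.imwrite('pics/'+fn,im)
    for q in qs: meas('wrist',q,C,d)
def go(x,y,z,yaw):
    t,R=pose(); print('at',t.round(4),robot.observe()['tool_rot'].round(4),'g',robot.observe()['grip_force'],robot.observe()['opening'])
    Rt=Ro.from_euler('xyz',[np.pi,0,yaw]).as_matrix()
    print('->',x,y,z,'shift',(R.T@(np.array([x,y,z])-t)/.75).round(4),'rot',(Ro.from_matrix(R.T@Rt).as_rotvec()/(np.pi/4)).round(4))
E
python3 - <<'E'
from h import *
wrist(['canister','jigger_stand'],'w1.png')
go(.475,-.294,.041,0)
E
```

```text
wrist canister none
wrist jigger_stand none
at [ 0.1166 -0.5119  0.2267] [3.1415 0.     0.2238] g 0.0 0.09180792401364876
-> 0.475 -0.294 0.041 shift [ 0.5305 -0.1773  0.2476] rot [2.00e-04 0.00e+00 2.85e-01]
```

View pics/w1.png

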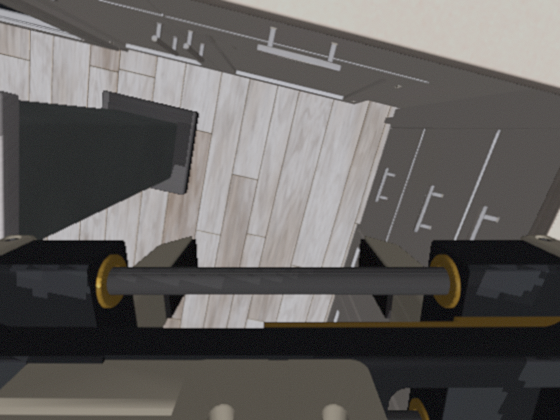

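The wrist picture shows only the floor and drawers because the call was refused ("bad value"). I'll resend it with all fields filled in.

Request:
step_arm:
  steps:
    - {"x": 0.53,"y": -0.177,"z": 0.035,"rx": 0,"ry": 0,"rz": 0.285,"claw": 1}
    - {"x": 0.53,"y": -0.177,"z": 0.035,"rx": 0,"ry": 0,"rz": 0.285,"claw": 1}
    - {"x": 0.53,"y": -0.177,"z": 0.035,"rx": 0,"ry": 0,"rz": 0.285,"claw": 1}
    - {"x": 0.53,"y": -0.177,"z": 0.035,"rx": 0,"ry": 0,"rz": 0.285,"claw": 1}
    - {"x": 0.53,"y": -0.177,"z": 0.035,"rx": 0,"ry": 0,"rz": 0.285,"claw": 1}
    - {"x": 0.53,"y": -0.177,"z": 0.035,"rx": 0,"ry": 0,"rz": 0.285,"claw": 1}
    - {"x": 0.53,"y": -0.177,"z": 0.035,"rx": 0,"ry": 0,"rz": 0.285,"claw": 1}
    - {"x": 0.53,"y": -0.177,"z": 0.035,"rx": 0,"ry": 0,"rz": 0.285,"claw": 1}
    - {"x": 0.53,"y": -0.177,"z": 0.035,"rx": 0,"ry": 0,"rz": 0.285,"claw": 1}
    - {"x": 0.53,"y": -0.177,"z": 0.035,"rx": 0,"ry": 0,"rz": 0.285,"claw": 1}
    - {"x": 0.53,"y": -0.177,"z": 0.035,"rx": 0,"ry": 0,"rz": 0.285,"claw": 1}
    - {"x": 0.53,"y": -0.177,"z": 0.035,"rx": 0,"ry": 0,"rz": 0.285,"claw": 1}
  squeeze: 20

```text
time: 2.25
tool_pos: [0.4765, -0.2924, 0.1999]
tool_rot: [-3.141, 0.0, 0.004]
contact_force: [-0.4, 0.6, -0.7]
opening: 0.0916
grip_force: 0.0
```

```bash
python3 - <<'E'
from h import *
wrist(['canister','jigger_stand'],'w2.png')
go(.475,-.294,.041,0)
E
```

```text
wrist canister conf 0.71 n3917 box [248. 159. 317. 233.] z [0.014 0.068 0.082] rect c 468 -298 wh 82 87 a 79 med [ 0.482 -0.295  0.068] topmean [ 0.478 -0.294  0.08 ] topmid [ 0.478 -0.295  0.08 ]
wrist jigger_stand conf 0.76 n1484 box [263. 238. 325. 299.] z [-0.001  0.004  0.012] rect c 417 -296 wh 171 73 a 25 med [ 0.39  -0.312  0.004] topmean [ 0.397 -0.311  0.02 ] topmid [ 0.42  -0.312  0.142]
at [ 0.4737 -0.295   0.2005] [ 3.1413e+00  6.0000e-04 -7.0000e-04] g 0.0 0.09163774887444899
-> 0.475 -0.294 0.041 shift [ 0.0019 -0.0013  0.2126] rot [ 0.0004  0.0008 -0.0009]
```

View pics/w2.png

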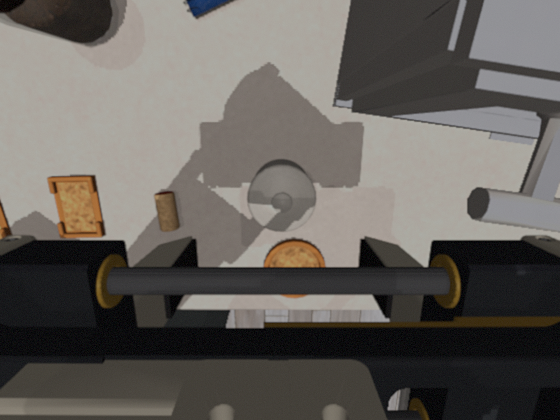

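The canister's knob is at pixel (282,202), centred between the fingers. I'll descend and close.

Request:
step_arm:
  steps:
    - {"x": 0.003,"y": -0.001,"z": 0.05,"rx": 0,"ry": 0,"rz": 0,"claw": 1}
    - {"x": 0.003,"y": -0.001,"z": 0.1,"rx": 0,"ry": 0,"rz": 0,"claw": 1}
    - {"x": 0.003,"y": -0.001,"z": 0.14,"rx": 0,"ry": 0,"rz": 0,"claw": 1}
    - {"x": 0.003,"y": -0.001,"z": 0.17,"rx": 0,"ry": 0,"rz": 0,"claw": 1}
    - {"x": 0.003,"y": -0.001,"z": 0.2,"rx": 0,"ry": 0,"rz": 0,"claw": 1}
    - {"x": 0.003,"y": -0.001,"z": 0.212,"rx": 0,"ry": 0,"rz": 0,"claw": 1}
    - {"x": 0.003,"y": -0.001,"z": 0.212,"rx": 0,"ry": 0,"rz": 0,"claw": 1}
    - {"x": 0.003,"y": -0.001,"z": 0.212,"rx": 0,"ry": 0,"rz": 0,"claw": -1}
    - {"x": 0.003,"y": -0.001,"z": 0.212,"rx": 0,"ry": 0,"rz": 0,"claw": -1}
    - {"x": 0.003,"y": -0.001,"z": 0.212,"rx": 0,"ry": 0,"rz": 0,"claw": -1}
    - {"x": 0.003,"y": -0.001,"z": 0.212,"rx": 0,"ry": 0,"rz": 0,"claw": -1}
    - {"x": 0.003,"y": -0.001,"z": 0.212,"rx": 0,"ry": 0,"rz": 0,"claw": -1}
  squeeze: 25

```text
time: 3.4
tool_pos: [0.4776, -0.2946, 0.0429]
tool_rot: [3.139, -0.002, 0.0]
contact_force: [-0.3, -4.1, 4.4]
opening: 0.0673
grip_force: 25.0
```

Request:
step_arm:
  steps:
    - {"x": 0,"y": 0,"z": -0.02,"rx": 0,"ry": 0,"rz": 0,"claw": -1}
    - {"x": 0,"y": 0,"z": -0.06,"rx": 0,"ry": 0,"rz": 0,"claw": -1}
    - {"x": 0,"y": 0,"z": -0.1,"rx": 0,"ry": 0,"rz": 0,"claw": -1}
    - {"x": 0,"y": -0.01,"z": -0.14,"rx": 0,"ry": 0,"rz": 0,"claw": -1}
    - {"x": 0,"y": -0.03,"z": -0.16,"rx": 0,"ry": 0,"rz": 0,"claw": -1}
    - {"x": 0,"y": -0.06,"z": -0.17,"rx": 0,"ry": 0,"rz": 0,"claw": -1}
    - {"x": 0,"y": -0.1,"z": -0.17,"rx": 0,"ry": 0,"rz": 0,"claw": -1}
    - {"x": 0,"y": -0.14,"z": -0.17,"rx": 0,"ry": 0,"rz": 0,"claw": -1}
    - {"x": 0,"y": -0.18,"z": -0.17,"rx": 0,"ry": 0,"rz": 0,"claw": -1}
    - {"x": 0,"y": -0.22,"z": -0.17,"rx": 0,"ry": 0,"rz": 0,"claw": -1}
    - {"x": 0,"y": -0.26,"z": -0.17,"rx": 0,"ry": 0,"rz": 0,"claw": -1}
    - {"x": 0,"y": -0.3,"z": -0.17,"rx": 0,"ry": 0,"rz": 0,"claw": -1}

```text
time: 4.4
tool_pos: [0.4762, -0.0668, 0.1688]
tool_rot: [-3.141, 0.001, -0.0]
contact_force: [0.4, -0.2, -2.7]
opening: 0.0677
grip_force: 25.0
```

Request:
step_arm:
  steps:
    - {"x": 0,"y": -0.04,"z": 0,"rx": 0,"ry": 0,"rz": 0,"claw": -1}
    - {"x": 0,"y": -0.08,"z": 0,"rx": 0,"ry": 0,"rz": 0,"claw": -1}
    - {"x": 0,"y": -0.13,"z": 0,"rx": 0,"ry": 0,"rz": 0,"claw": -1}
    - {"x": 0,"y": -0.18,"z": 0,"rx": 0,"ry": 0,"rz": 0,"claw": -1}
    - {"x": 0,"y": -0.23,"z": 0,"rx": 0,"ry": 0,"rz": 0,"claw": -1}
    - {"x": 0,"y": -0.28,"z": 0,"rx": 0,"ry": 0,"rz": 0,"claw": -1}
    - {"x": 0,"y": -0.33,"z": 0,"rx": 0,"ry": 0,"rz": 0,"claw": -1}
    - {"x": 0,"y": -0.38,"z": 0,"rx": 0,"ry": 0,"rz": 0,"claw": -1}
    - {"x": 0,"y": -0.43,"z": 0,"rx": 0,"ry": 0,"rz": 0,"claw": -1}
    - {"x": 0,"y": -0.48,"z": 0,"rx": 0,"ry": 0,"rz": 0,"claw": -1}
    - {"x": 0,"y": -0.52,"z": 0,"rx": 0,"ry": 0,"rz": 0,"claw": -1}
    - {"x": 0,"y": -0.53,"z": 0,"rx": 0,"ry": 0,"rz": 0,"claw": -1}

```text
time: 5.4
tool_pos: [0.4757, 0.3334, 0.1685]
tool_rot: [-3.14, 0.001, 0.004]
contact_force: [-0.3, -0.5, -2.8]
opening: 0.0674
grip_force: 25.0
```

```bash
python3 - <<'E'
from h import *
wrist(['canister','canister_stand'],'w3.png')
go(.477,.333,.048,0)
E
```

```text
wrist canister conf 0.82 n11167 box [209. 185. 347. 325.] z [0.138 0.193 0.207] rect c 414 322 wh 138 189 a 82 med [0.492 0.334 0.193] topmean [0.475 0.334 0.211] topmid [0.487 0.332 0.231]
wrist canister_stand conf 0.75 n3752 box [229. 142. 325. 208.] z [0.002 0.004 0.012] rect c 496 333 wh 103 67 a 90 med [0.499 0.333 0.004] topmean [0.503 0.333 0.011] topmid [0.496 0.333 0.068]
at [0.4762 0.3289 0.1683] [3.1403e+00 1.4000e-03 1.6000e-03] g 24.999571125372313 0.06723036102686995
-> 0.477 0.333 0.048 shift [ 0.0014 -0.0056  0.1604] rot [0.0016 0.0018 0.0021]
```

View pics/w3.png

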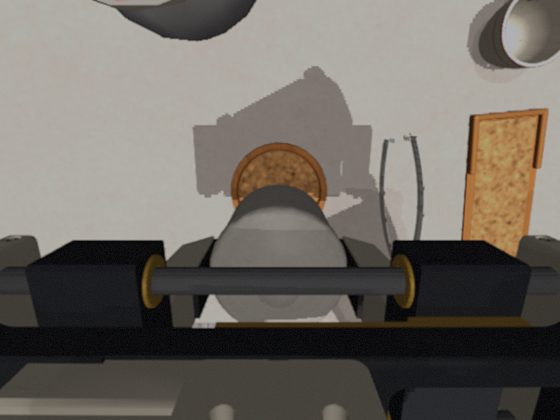

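The canister hangs upright in the grip over its stand, whose ring is at (279,190). Lowering and releasing.

Request:
step_arm:
  steps:
    - {"x": 0.001,"y": -0.006,"z": 0.04,"rx": 0,"ry": 0,"rz": 0,"claw": -1}
    - {"x": 0.001,"y": -0.006,"z": 0.08,"rx": 0,"ry": 0,"rz": 0,"claw": -1}
    - {"x": 0.001,"y": -0.006,"z": 0.12,"rx": 0,"ry": 0,"rz": 0,"claw": -1}
    - {"x": 0.001,"y": -0.006,"z": 0.145,"rx": 0,"ry": 0,"rz": 0,"claw": -1}
    - {"x": 0.001,"y": -0.006,"z": 0.155,"rx": 0,"ry": 0,"rz": 0,"claw": -1}
    - {"x": 0.001,"y": -0.006,"z": 0.161,"rx": 0,"ry": 0,"rz": 0,"claw": -1}
    - {"x": 0.001,"y": -0.006,"z": 0.161,"rx": 0,"ry": 0,"rz": 0,"claw": -1}
    - {"x": 0.001,"y": -0.006,"z": 0.161,"rx": 0,"ry": 0,"rz": 0,"claw": -1}

```text
time: 6.22
tool_pos: [0.4787, 0.3334, 0.0495]
tool_rot: [-3.141, -0.002, -0.001]
contact_force: [-0.0, 0.7, -3.1]
opening: 0.0675
grip_force: 25.0
```

Request:
step_arm:
  steps:
    - {"x": 0,"y": 0,"z": 0,"rx": 0,"ry": 0,"rz": 0,"claw": 1}
    - {"x": 0,"y": 0,"z": 0,"rx": 0,"ry": 0,"rz": 0,"claw": 1}
    - {"x": 0,"y": 0,"z": 0,"rx": 0,"ry": 0,"rz": 0,"claw": 1}
    - {"x": 0,"y": 0,"z": 0,"rx": 0,"ry": 0,"rz": 0,"claw": 1}
    - {"x": 0,"y": 0,"z": 0,"rx": 0,"ry": 0,"rz": 0,"claw": 1}
    - {"x": 0,"y": 0,"z": -0.03,"rx": 0,"ry": 0,"rz": 0,"claw": 1}
    - {"x": 0,"y": 0,"z": -0.07,"rx": 0,"ry": 0,"rz": 0,"claw": 1}
    - {"x": 0,"y": 0,"z": -0.12,"rx": 0,"ry": 0,"rz": 0,"claw": 1}
    - {"x": 0,"y": 0,"z": -0.16,"rx": 0,"ry": 0,"rz": 0,"claw": 1}
    - {"x": 0,"y": 0,"z": -0.2,"rx": 0,"ry": 0,"rz": 0,"claw": 1}
    - {"x": 0,"y": 0,"z": -0.2,"rx": 0,"ry": 0,"rz": 0,"claw": 1}
    - {"x": 0,"y": 0,"z": -0.2,"rx": 0,"ry": 0,"rz": 0,"claw": 1}

```text
time: 7.22
tool_pos: [0.4785, 0.334, 0.2002]
tool_rot: [-3.14, -0.004, 0.0]
contact_force: [-0.6, 0.7, -0.5]
opening: 0.0921
grip_force: 0.0
```

```bash
python3 - <<'E'
from h import *
wrist(['canister','canister_stand','jigger','tongs'])
go(.362,.347,.2,0)
E
```

```text
wrist canister conf 0.64 n3978 box [243. 162. 316. 235.] z [0.017 0.072 0.086] rect c 472 339 wh 75 84 a 36 med [0.483 0.335 0.072] topmean [0.479 0.335 0.084] topmid [0.479 0.335 0.084]
wrist canister_stand conf 0.57 n2137 box [236. 141. 323. 214.] z [0.001 0.009 0.014] rect c 490 333 wh 106 81 a 88 med [0.505 0.33  0.009] topmean [0.498 0.333 0.013] topmid [0.489 0.334 0.039]
wrist jigger conf 0.81 n1130 box [251. 258. 288. 329.] z [-0.     0.064  0.08 ] rect c 410 338 wh 40 197 a 80 med [0.355 0.348 0.064] topmean [0.369 0.348 0.093] topmid [0.426 0.347 0.182]
wrist tongs conf 0.89 n1321 box [372. 137. 412. 248.] z [-0.002  0.008  0.016] rect c 470 197 wh 135 50 a 8 med [0.477 0.19  0.008] topmean [0.477 0.198 0.013] topmid [0.471 0.2   0.014]
at [0.477  0.3331 0.1966] [ 3.1401e+00  2.7000e-03 -1.0000e-04] g 0.0 0.09206336279182892
-> 0.362 0.347 0.2 shift [-0.1534 -0.0185 -0.0042] rot [ 0.0019  0.0034 -0.0001]
```

Request:
step_arm:
  steps:
    - {"x": -0.05,"y": -0.018,"z": 0,"rx": 0.002,"ry": 0.003,"rz": 0,"claw": 1}
    - {"x": -0.1,"y": -0.018,"z": 0,"rx": 0.002,"ry": 0.003,"rz": 0,"claw": 1}
    - {"x": -0.14,"y": -0.018,"z": 0,"rx": 0.002,"ry": 0.003,"rz": 0,"claw": 1}
    - {"x": -0.153,"y": -0.018,"z": 0,"rx": 0.002,"ry": 0.003,"rz": 0,"claw": 1}
    - {"x": -0.153,"y": -0.018,"z": 0.02,"rx": 0.002,"ry": 0.003,"rz": 0,"claw": 1}
    - {"x": -0.153,"y": -0.018,"z": 0.06,"rx": 0.002,"ry": 0.003,"rz": 0,"claw": 1}
    - {"x": -0.153,"y": -0.018,"z": 0.11,"rx": 0.002,"ry": 0.003,"rz": 0,"claw": 1}
    - {"x": -0.153,"y": -0.018,"z": 0.15,"rx": 0.002,"ry": 0.003,"rz": 0,"claw": 1}
    - {"x": -0.153,"y": -0.018,"z": 0.18,"rx": 0.002,"ry": 0.003,"rz": 0,"claw": 1}
    - {"x": -0.153,"y": -0.018,"z": 0.2,"rx": 0.002,"ry": 0.003,"rz": 0,"claw": 1}
    - {"x": -0.153,"y": -0.018,"z": 0.208,"rx": 0.002,"ry": 0.003,"rz": 0,"claw": 1}
    - {"x": -0.153,"y": -0.018,"z": 0.208,"rx": 0.002,"ry": 0.003,"rz": 0,"claw": 1}

```text
time: 8.47
tool_pos: [0.3623, 0.3463, 0.0404]
tool_rot: [3.141, 0.001, -0.0]
contact_force: [0.3, -0.4, 0.9]
opening: 0.0915
grip_force: 0.0
```

Request:
step_arm:
  steps:
    - {"x": 0,"y": 0,"z": 0,"rx": 0,"ry": 0,"rz": 0,"claw": -1}
    - {"x": 0,"y": 0,"z": 0,"rx": 0,"ry": 0,"rz": 0,"claw": -1}
    - {"x": 0,"y": 0,"z": 0,"rx": 0,"ry": 0,"rz": 0,"claw": -1}
    - {"x": 0,"y": 0,"z": 0,"rx": 0,"ry": 0,"rz": 0,"claw": -1}
    - {"x": 0,"y": 0,"z": 0,"rx": 0,"ry": 0,"rz": 0,"claw": -1}
    - {"x": 0,"y": 0,"z": 0,"rx": 0,"ry": 0,"rz": 0,"claw": -1}
    - {"x": 0,"y": 0,"z": 0,"rx": 0,"ry": 0,"rz": 0,"claw": -1}
    - {"x": 0,"y": 0,"z": 0,"rx": 0,"ry": 0,"rz": 0,"claw": -1}
  squeeze: 15

```text
time: 9.13
tool_pos: [0.3629, 0.3469, 0.0423]
tool_rot: [-3.14, -0.002, 0.0]
contact_force: [-0.1, -1.3, 2.2]
opening: 0.0434
grip_force: 1.0
```

```bash
python3 - <<'E'
from h import *
go(.37,-.311,.2,0)
E
```

```text
at [0.3629 0.3469 0.0423] [-3.1402e+00 -2.5000e-03  1.0000e-04] g 1.0003831014182651 0.04337954886547893
-> 0.37 -0.311 0.2 shift [ 0.0099  0.8769 -0.2114] rot [-0.0018 -0.0032  0.0001]
```

Request:
step_arm:
  steps:
    - {"x": 0,"y": 0,"z": 0,"rx": 0,"ry": 0,"rz": 0,"claw": -1}
    - {"x": 0,"y": 0,"z": 0,"rx": 0,"ry": 0,"rz": 0,"claw": -1}
    - {"x": 0,"y": 0,"z": -0.02,"rx": 0,"ry": 0,"rz": 0,"claw": -1}
    - {"x": 0,"y": 0,"z": -0.06,"rx": 0,"ry": 0,"rz": 0,"claw": -1}
    - {"x": 0,"y": 0,"z": -0.1,"rx": 0,"ry": 0,"rz": 0,"claw": -1}
    - {"x": 0,"y": 0.01,"z": -0.14,"rx": 0,"ry": 0,"rz": 0,"claw": -1}
    - {"x": 0.02,"y": 0.03,"z": -0.16,"rx": 0,"ry": 0,"rz": 0,"claw": -1}
    - {"x": 0.04,"y": 0.06,"z": -0.17,"rx": 0,"ry": 0,"rz": 0,"claw": -1}
    - {"x": 0.06,"y": 0.1,"z": -0.17,"rx": 0,"ry": 0,"rz": 0,"claw": -1}
    - {"x": 0.08,"y": 0.14,"z": -0.17,"rx": 0,"ry": 0,"rz": 0,"claw": -1}
    - {"x": 0.1,"y": 0.18,"z": -0.17,"rx": 0,"ry": 0,"rz": 0,"claw": -1}
    - {"x": 0.11,"y": 0.22,"z": -0.17,"rx": 0,"ry": 0,"rz": 0,"claw": -1}

```text
time: 10.13
tool_pos: [0.4464, 0.1804, 0.1696]
tool_rot: [-3.14, -0.003, -0.0]
contact_force: [1.1, -0.3, -1.7]
opening: 0.0426
grip_force: 14.9
```

Request:
step_arm:
  steps:
    - {"x": 0,"y": 0.045,"z": 0,"rx": 0,"ry": 0,"rz": 0,"claw": -1}
    - {"x": 0,"y": 0.09,"z": 0,"rx": 0,"ry": 0,"rz": 0,"claw": -1}
    - {"x": 0,"y": 0.135,"z": 0,"rx": 0,"ry": 0,"rz": 0,"claw": -1}
    - {"x": 0,"y": 0.18,"z": 0,"rx": 0,"ry": 0,"rz": 0,"claw": -1}
    - {"x": 0,"y": 0.225,"z": 0,"rx": 0,"ry": 0,"rz": 0,"claw": -1}
    - {"x": 0,"y": 0.27,"z": 0,"rx": 0,"ry": 0,"rz": 0,"claw": -1}
    - {"x": 0,"y": 0.315,"z": 0,"rx": 0,"ry": 0,"rz": 0,"claw": -1}
    - {"x": -0.01,"y": 0.36,"z": 0,"rx": 0,"ry": 0,"rz": 0,"claw": -1}
    - {"x": -0.02,"y": 0.4,"z": 0,"rx": 0,"ry": 0,"rz": 0,"claw": -1}
    - {"x": -0.03,"y": 0.44,"z": 0,"rx": 0,"ry": 0,"rz": 0,"claw": -1}
    - {"x": -0.04,"y": 0.47,"z": 0,"rx": 0,"ry": 0,"rz": 0,"claw": -1}
    - {"x": -0.05,"y": 0.5,"z": 0,"rx": 0,"ry": 0,"rz": 0,"claw": -1}

```text
time: 11.13
tool_pos: [0.4069, -0.1946, 0.1687]
tool_rot: [-3.14, -0.002, -0.001]
contact_force: [0.9, -1.0, -1.6]
opening: 0.0423
grip_force: 14.9
```

Request:
step_arm:
  steps:
    - {"x": -0.01,"y": 0.04,"z": 0,"rx": 0,"ry": 0,"rz": 0,"claw": -1}
    - {"x": -0.02,"y": 0.08,"z": 0,"rx": 0,"ry": 0,"rz": 0,"claw": -1}
    - {"x": -0.03,"y": 0.11,"z": 0,"rx": 0,"ry": 0,"rz": 0,"claw": -1}
    - {"x": -0.04,"y": 0.14,"z": 0,"rx": 0,"ry": 0,"rz": 0,"claw": -1}
    - {"x": -0.05,"y": 0.155,"z": 0,"rx": 0,"ry": 0,"rz": 0,"claw": -1}
    - {"x": -0.05,"y": 0.155,"z": 0,"rx": 0,"ry": 0,"rz": 0,"claw": -1}

```text
time: 11.63
tool_pos: [0.369, -0.3116, 0.1683]
tool_rot: [-3.14, -0.002, -0.003]
contact_force: [-0.1, 1.0, -1.7]
opening: 0.042
grip_force: 14.9
```

```bash
python3 - <<'E'
from h import *
wrist(['jigger','jigger_stand'],'w4.png')
go(.371,-.311,.0465,0)
E
```

```text
wrist jigger conf 0.87 n5744 box [234. 201. 323. 323.] z [0.127 0.171 0.205] rect c -29 -309 wh 819 231 a 13 med [ 0.371 -0.311  0.171] topmean [ 0.362 -0.31   0.202] topmid [ 0.369 -0.31   0.203]
wrist jigger_stand conf 0.81 n3146 box [243. 154. 315. 216.] z [0.002 0.004 0.012] rect c 380 -311 wh 63 81 a 0 med [ 0.38  -0.312  0.004] topmean [ 0.386 -0.312  0.012] topmid [ 0.38  -0.312  0.066]
at [ 0.3702 -0.3088  0.1685] [-3.1392e+00 -2.2000e-03 -3.0000e-04] g 14.920475543494831 0.042186773903060075
-> 0.371 -0.311 0.0465 shift [0.0008 0.0033 0.1626] rot [-0.0031 -0.0028 -0.0004]
```

View pics/w4.png

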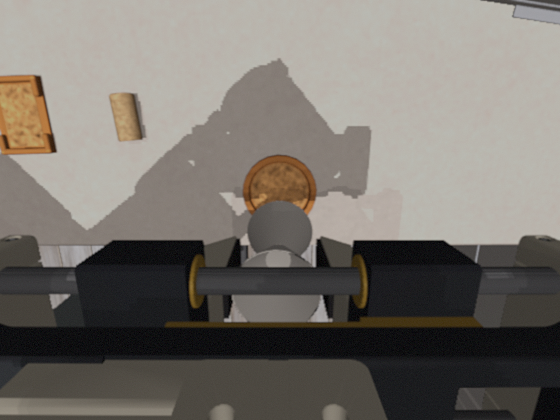

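The jigger is held upright above its stand, whose ring is at (279,188). Lowering.

Request:
step_arm:
  steps:
    - {"x": 0.001,"y": 0.003,"z": 0.04,"rx": -0.003,"ry": -0.003,"rz": 0,"claw": -1}
    - {"x": 0.001,"y": 0.003,"z": 0.08,"rx": -0.003,"ry": -0.003,"rz": 0,"claw": -1}
    - {"x": 0.001,"y": 0.003,"z": 0.12,"rx": -0.003,"ry": -0.003,"rz": 0,"claw": -1}
    - {"x": 0.001,"y": 0.003,"z": 0.145,"rx": -0.003,"ry": -0.003,"rz": 0,"claw": -1}
    - {"x": 0.001,"y": 0.003,"z": 0.156,"rx": -0.003,"ry": -0.003,"rz": 0,"claw": -1}
    - {"x": 0.001,"y": 0.003,"z": 0.162,"rx": -0.003,"ry": -0.003,"rz": 0,"claw": -1}
    - {"x": 0.001,"y": 0.003,"z": 0.162,"rx": -0.003,"ry": -0.003,"rz": 0,"claw": -1}
    - {"x": 0.001,"y": 0.003,"z": 0.162,"rx": -0.003,"ry": -0.003,"rz": 0,"claw": -1}

```text
time: 12.45
tool_pos: [0.3719, -0.3118, 0.0482]
tool_rot: [3.139, -0.001, 0.001]
contact_force: [-0.5, -0.8, -1.1]
opening: 0.0429
grip_force: 14.9
```

Request:
step_arm:
  steps:
    - {"x": 0,"y": 0,"z": 0,"rx": 0,"ry": 0,"rz": 0,"claw": 0.3}
    - {"x": 0,"y": 0,"z": 0,"rx": 0,"ry": 0,"rz": 0,"claw": 1}
    - {"x": 0,"y": 0,"z": 0,"rx": 0,"ry": 0,"rz": 0,"claw": 1}
    - {"x": 0,"y": 0,"z": 0,"rx": 0,"ry": 0,"rz": 0,"claw": 1}
    - {"x": 0,"y": 0,"z": 0,"rx": 0,"ry": 0,"rz": 0,"claw": 1}
    - {"x": 0,"y": 0,"z": 0,"rx": 0,"ry": 0,"rz": 0,"claw": 1}
    - {"x": 0,"y": 0,"z": -0.03,"rx": 0,"ry": 0,"rz": 0,"claw": 1}
    - {"x": 0,"y": 0,"z": -0.07,"rx": 0,"ry": 0,"rz": 0,"claw": 1}
    - {"x": 0,"y": 0,"z": -0.12,"rx": 0,"ry": 0,"rz": 0,"claw": 1}
    - {"x": 0,"y": 0,"z": -0.16,"rx": 0,"ry": 0,"rz": 0,"claw": 1}
    - {"x": 0,"y": 0,"z": -0.2,"rx": 0,"ry": 0,"rz": 0,"claw": 1}
    - {"x": 0,"y": 0,"z": -0.2,"rx": 0,"ry": 0,"rz": 0,"claw": 1}

```text
time: 13.45
tool_pos: [0.3731, -0.3136, 0.203]
tool_rot: [3.133, -0.007, 0.0]
contact_force: [0.5, -1.0, 0.1]
opening: 0.0922
grip_force: 0.0
```

```bash
python3 - <<'E'
from h import *
wrist(['jigger','jigger_stand','cork'])
go(.447,-.158,.15,.07)
E
```

```text
wrist jigger conf 0.67 n1899 box [256. 173. 300. 227.] z [0.005 0.063 0.083] rect c 371 -311 wh 45 51 a 3 med [ 0.372 -0.312  0.063] topmean [ 0.367 -0.312  0.081] topmid [ 0.371 -0.312  0.081]
wrist jigger_stand conf 0.67 n1557 box [244. 156. 309. 216.] z [0.002 0.008 0.012] rect c 378 -312 wh 66 78 a 2 med [ 0.387 -0.311  0.008] topmean [ 0.384 -0.311  0.011] topmid [ 0.377 -0.312  0.01 ]
wrist cork conf 0.76 n953 box [124.  99. 154. 146.] z [0.009 0.02  0.023] rect c 449 -160 wh 45 22 a 4 med [ 0.45  -0.163  0.02 ] topmean [ 0.45  -0.16   0.021] topmid [ 0.449 -0.16   0.021]
at [ 0.3707 -0.3108  0.1962] [-3.1409e+00  1.3000e-03 -1.0000e-04] g 0.0 0.09144938029015758
-> 0.447 -0.158 0.15 shift [ 0.1019 -0.2037  0.0616] rot [-0.0009  0.0016 -0.0892]
```

Request:
step_arm:
  steps:
    - {"x": 0.02,"y": -0.04,"z": 0.01,"rx": 0,"ry": 0.002,"rz": -0.09,"claw": 1}
    - {"x": 0.04,"y": -0.08,"z": 0.03,"rx": 0,"ry": 0.002,"rz": -0.09,"claw": 1}
    - {"x": 0.06,"y": -0.12,"z": 0.05,"rx": 0,"ry": 0.002,"rz": -0.09,"claw": 1}
    - {"x": 0.08,"y": -0.16,"z": 0.06,"rx": 0,"ry": 0.002,"rz": -0.09,"claw": 1}
    - {"x": 0.1,"y": -0.2,"z": 0.06,"rx": 0,"ry": 0.002,"rz": -0.09,"claw": 1}
    - {"x": 0.104,"y": -0.203,"z": 0.06,"rx": 0,"ry": 0.002,"rz": -0.09,"claw": 1}
    - {"x": 0.104,"y": -0.203,"z": 0.06,"rx": 0,"ry": 0.002,"rz": -0.09,"claw": 1}
    - {"x": 0.104,"y": -0.203,"z": 0.06,"rx": 0,"ry": 0.002,"rz": -0.09,"claw": 1}

```text
time: 14.32
tool_pos: [0.4487, -0.1592, 0.1512]
tool_rot: [3.141, 0.0, 0.072]
contact_force: [0.3, -0.7, -0.4]
opening: 0.0919
grip_force: 0.0
```

```bash
python3 - <<'E'
from h import *
wrist(['cork','cork_rest'],'w5.png')
go(.449,-.159,.005,.07)
E
```

```text
wrist cork conf 0.80 n1025 box [267. 174. 291. 224.] z [0.011 0.02  0.023] rect c 449 -158 wh 46 22 a 5 med [ 0.451 -0.158  0.02 ] topmean [ 0.45  -0.158  0.021] topmid [ 0.449 -0.158  0.02 ]
wrist cork_rest conf 0.87 n3881 box [140. 146. 200. 224.] z [0.001 0.003 0.01 ] rect c 450 -45 wh 81 56 a 1 med [ 0.453 -0.046  0.003] topmean [ 0.453 -0.047  0.006] topmid [ 0.452 -0.046  0.007]
at [ 0.4486 -0.1603  0.1518] [ 3.1407e+00 -9.0000e-04  6.9000e-02] g 0.0 0.09180776147221384
-> 0.449 -0.159 0.005 shift [ 0.0005 -0.0018  0.1957] rot [ 0.0011 -0.0012 -0.0013]
```

View pics/w5.png

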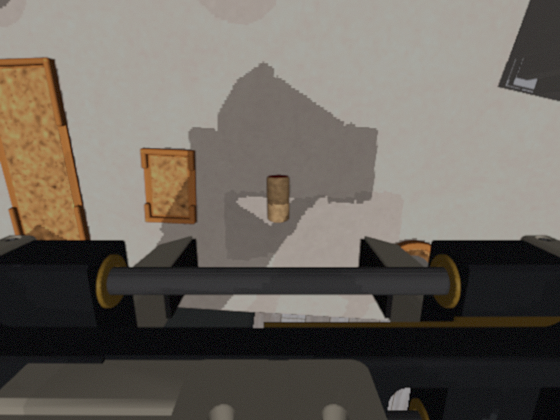

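The cork is at (278,199), aligned between the fingers, and its rest is at (170,186). Descending and closing gently.

Request:
step_arm:
  steps:
    - {"x": 0,"y": -0.002,"z": 0.05,"rx": 0,"ry": 0,"rz": 0,"claw": 1}
    - {"x": 0,"y": -0.002,"z": 0.1,"rx": 0,"ry": 0,"rz": 0,"claw": 1}
    - {"x": 0,"y": -0.002,"z": 0.14,"rx": 0,"ry": 0,"rz": 0,"claw": 1}
    - {"x": 0,"y": -0.002,"z": 0.17,"rx": 0,"ry": 0,"rz": 0,"claw": 0.6}
    - {"x": 0,"y": -0.002,"z": 0.185,"rx": 0,"ry": 0,"rz": 0,"claw": 0.3}
    - {"x": 0,"y": -0.002,"z": 0.195,"rx": 0,"ry": 0,"rz": 0,"claw": 0}
    - {"x": 0,"y": -0.002,"z": 0.195,"rx": 0,"ry": 0,"rz": 0,"claw": 0}
    - {"x": 0,"y": -0.002,"z": 0.195,"rx": 0,"ry": 0,"rz": 0,"claw": -0.2}
    - {"x": 0,"y": -0.002,"z": 0.195,"rx": 0,"ry": 0,"rz": 0,"claw": -0.4}
    - {"x": 0,"y": -0.002,"z": 0.195,"rx": 0,"ry": 0,"rz": 0,"claw": -1}
    - {"x": 0,"y": -0.002,"z": 0.195,"rx": 0,"ry": 0,"rz": 0,"claw": -1}
    - {"x": 0,"y": -0.002,"z": 0.195,"rx": 0,"ry": 0,"rz": 0,"claw": -1}
  squeeze: 8

```text
time: 15.47
tool_pos: [0.4497, -0.158, 0.0065]
tool_rot: [3.14, -0.003, 0.071]
contact_force: [0.3, -0.2, 0.0]
opening: 0.0367
grip_force: 0.0
```

Request:
step_arm:
  steps:
    - {"x": 0,"y": 0,"z": 0,"rx": 0,"ry": 0,"rz": 0,"claw": -1}
    - {"x": 0,"y": 0,"z": 0,"rx": 0,"ry": 0,"rz": 0,"claw": -1}
    - {"x": 0,"y": 0,"z": -0.02,"rx": 0,"ry": 0,"rz": 0,"claw": -1}
    - {"x": 0,"y": 0,"z": -0.05,"rx": 0,"ry": 0,"rz": 0,"claw": -1}
    - {"x": 0,"y": 0,"z": -0.08,"rx": 0,"ry": 0,"rz": 0,"claw": -1}
    - {"x": 0,"y": 0,"z": -0.08,"rx": 0,"ry": 0,"rz": 0,"claw": -1}

```text
time: 15.97
tool_pos: [0.4513, -0.1588, 0.0693]
tool_rot: [3.137, -0.007, 0.071]
contact_force: [1.0, -0.4, 0.5]
opening: 0.0229
grip_force: 8.0
```

```bash
python3 - <<'E'
from h import *
wrist(['cork'])
go(.450,-.046,.065,.017)
E
```

```text
wrist cork conf 0.70 n2375 box [256. 214. 300. 306.] z [0.069 0.083 0.086] rect c 451 -157 wh 46 23 a 1 med [ 0.463 -0.157  0.083] topmean [ 0.458 -0.157  0.084] topmid [ 0.451 -0.158  0.084]
at [ 0.4496 -0.1579  0.0664] [ 3.1396e+00 -3.1000e-03  7.0800e-02] g 7.996008396148682 0.023171825834109025
-> 0.45 -0.046 0.065 shift [ 0.0111 -0.1488  0.0016] rot [ 0.0024 -0.004   0.0684]
```

Request:
step_arm:
  steps:
    - {"x": 0.011,"y": -0.04,"z": 0,"rx": 0,"ry": -0.004,"rz": 0.068,"claw": -1}
    - {"x": 0.011,"y": -0.08,"z": 0,"rx": 0,"ry": -0.004,"rz": 0.068,"claw": -1}
    - {"x": 0.011,"y": -0.12,"z": 0,"rx": 0,"ry": -0.004,"rz": 0.068,"claw": -1}
    - {"x": 0.011,"y": -0.149,"z": 0,"rx": 0,"ry": -0.004,"rz": 0.068,"claw": -1}
    - {"x": 0.011,"y": -0.149,"z": 0.02,"rx": 0,"ry": -0.004,"rz": 0.068,"claw": -1}
    - {"x": 0.011,"y": -0.149,"z": 0.04,"rx": 0,"ry": -0.004,"rz": 0.068,"claw": -1}
    - {"x": 0.011,"y": -0.149,"z": 0.055,"rx": 0,"ry": -0.004,"rz": 0.068,"claw": -1}
    - {"x": 0.011,"y": -0.149,"z": 0.065,"rx": 0,"ry": -0.004,"rz": 0.068,"claw": -1}
    - {"x": 0.011,"y": -0.149,"z": 0.072,"rx": 0,"ry": -0.004,"rz": 0.068,"claw": -1}
    - {"x": 0.011,"y": -0.149,"z": 0.074,"rx": 0,"ry": -0.004,"rz": 0.068,"claw": -1}
    - {"x": 0.011,"y": -0.149,"z": 0.074,"rx": 0,"ry": -0.004,"rz": 0.068,"claw": -1}
    - {"x": 0.011,"y": -0.149,"z": 0.074,"rx": 0,"ry": -0.004,"rz": 0.068,"claw": -1}

```text
time: 17.07
tool_pos: [0.4496, -0.0459, 0.0102]
tool_rot: [3.141, 0.002, 0.017]
contact_force: [-0.4, 0.1, 0.5]
opening: 0.0228
grip_force: 8.0
```

```bash
python3 - <<'E'
from h import *
print(robot.observe()['contact_force'])
go(.450,-.046,.0095,.017)
E
```

```text
[-0.42664728  0.1242681   0.46351925]
at [ 0.4496 -0.0459  0.0102] [3.1406e+00 1.6000e-03 1.7000e-02] g 7.998889535665512 0.022753081680707644
-> 0.45 -0.046 0.0095 shift [0.0005 0.0001 0.0009] rot [ 0.0012  0.002  -0.    ]
```

Request:
step_arm:
  steps:
    - {"x": 0,"y": 0,"z": 0.001,"rx": 0,"ry": 0,"rz": 0,"claw": -0.4}
    - {"x": 0,"y": 0,"z": 0.001,"rx": 0,"ry": 0,"rz": 0,"claw": -0.3}
    - {"x": 0,"y": 0,"z": 0.001,"rx": 0,"ry": 0,"rz": 0,"claw": -0.2}
    - {"x": 0,"y": 0,"z": 0.001,"rx": 0,"ry": 0,"rz": 0,"claw": 0}
    - {"x": 0,"y": 0,"z": 0.001,"rx": 0,"ry": 0,"rz": 0,"claw": 0}
    - {"x": 0,"y": 0,"z": -0.02,"rx": 0,"ry": 0,"rz": 0,"claw": 0}
    - {"x": 0,"y": 0,"z": -0.05,"rx": 0,"ry": 0,"rz": 0,"claw": 0}
    - {"x": 0,"y": 0,"z": -0.09,"rx": 0,"ry": 0,"rz": 0,"claw": 0}
    - {"x": 0,"y": 0,"z": -0.14,"rx": 0,"ry": 0,"rz": 0,"claw": 0}
    - {"x": 0,"y": 0,"z": -0.19,"rx": 0,"ry": 0,"rz": 0,"claw": 1}
    - {"x": 0,"y": 0,"z": -0.19,"rx": 0,"ry": 0,"rz": 0,"claw": 1}
    - {"x": 0,"y": 0,"z": -0.19,"rx": 0,"ry": 0,"rz": 0,"claw": 1}

```text
time: 18.07
tool_pos: [0.4511, -0.0459, 0.1547]
tool_rot: [3.139, -0.004, 0.017]
contact_force: [0.3, -0.1, -0.4]
opening: 0.0614
grip_force: 0.0
```

```bash
python3 - <<'E'
from h import *
wrist(['cork','cork_rest'],'w6.png')
go(.449,.196,.153,.105)
E
```

```text
wrist cork none
wrist cork_rest conf 0.92 n2647 box [253. 157. 308. 236.] z [0.    0.004 0.01 ] rect c 450 -45 wh 82 55 a 4 med [ 0.458 -0.046  0.004] topmean [ 0.455 -0.046  0.008] topmid [ 0.452 -0.045  0.015]
at [ 0.4489 -0.0454  0.1516] [3.1413 0.0039 0.0172] g 0.0 0.07352008665147909
-> 0.449 0.196 0.153 shift [ 0.0056 -0.3218 -0.002 ] rot [ 1.000e-04  5.000e-03 -1.118e-01]
```

View pics/w6.png

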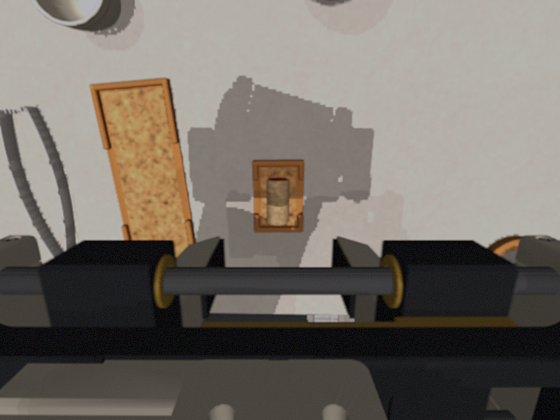

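The cork lies centred in its rest at (278,201). Next, the tongs.

Request:
step_arm:
  steps:
    - {"x": 0.006,"y": -0.04,"z": -0.02,"rx": 0,"ry": 0.005,"rz": -0.112,"claw": 1}
    - {"x": 0.006,"y": -0.09,"z": -0.06,"rx": 0,"ry": 0.005,"rz": -0.112,"claw": 1}
    - {"x": 0.006,"y": -0.14,"z": -0.08,"rx": 0,"ry": 0.005,"rz": -0.112,"claw": 1}
    - {"x": 0.006,"y": -0.19,"z": -0.08,"rx": 0,"ry": 0.005,"rz": -0.112,"claw": 1}
    - {"x": 0.006,"y": -0.24,"z": -0.08,"rx": 0,"ry": 0.005,"rz": -0.112,"claw": 1}
    - {"x": 0.006,"y": -0.29,"z": -0.08,"rx": 0,"ry": 0.005,"rz": -0.112,"claw": 1}
    - {"x": 0.006,"y": -0.322,"z": -0.08,"rx": 0,"ry": 0.005,"rz": -0.112,"claw": 1}
    - {"x": 0.006,"y": -0.322,"z": -0.08,"rx": 0,"ry": 0.005,"rz": -0.112,"claw": 1}
    - {"x": 0.006,"y": -0.322,"z": -0.08,"rx": 0,"ry": 0.005,"rz": -0.112,"claw": 1}

```text
time: 18.97
tool_pos: [0.4494, 0.1967, 0.2108]
tool_rot: [3.14, 0.001, 0.108]
contact_force: [0.4, -1.4, -0.5]
opening: 0.0919
grip_force: 0.0
```

```bash
python3 - <<'E'
from h import *
wrist(['tongs','tongs_rest'],'w7.png')
go(.449,.196,.006,.105)
E
```

```text
wrist tongs conf 0.56 n63 box [274. 234. 289. 249.] z [-0.001  0.01   0.016] rect c 382 188 wh 10 28 a 79 med [0.377 0.186 0.01 ] topmean [0.38  0.186 0.013] topmid [0.383 0.187 0.014]
wrist tongs_rest conf 0.65 n9479 box [328.  98. 407. 264.] z [0.002 0.003 0.01 ] rect c 458 101 wh 210 103 a 4 med [0.479 0.092 0.003] topmean [0.48  0.093 0.006] topmid [0.461 0.099 0.108]
at [0.4501 0.1949 0.2116] [ 3.140e+00 -4.000e-04  1.042e-01] g 0.0 0.091736928118995
-> 0.449 0.196 0.006 shift [-0.0014 -0.002   0.2742] rot [ 0.002  -0.0005 -0.0011]
```

View pics/w7.png

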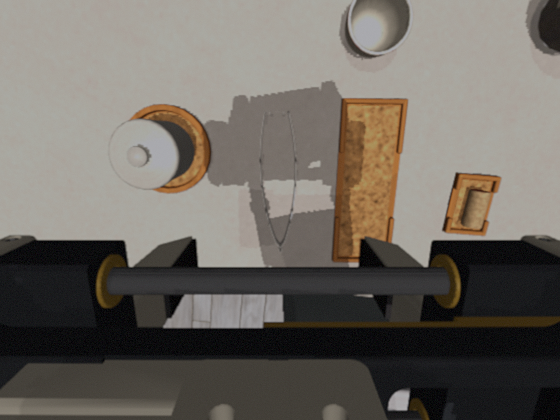

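The tongs run from (278,113) to (280,246), centred under the gripper. The long rest spans (343,98) to (334,262). I'll refine both fits from depth.

```bash
python3 - <<'E'
from h import *
p=pose();im,d=read_camera('wrist');C=cloud('wrist',d,p)
v,u=np.mgrid[:420,:560]
def rep(n,m):
    X=C[m&(d>0)]; r=cv2.minAreaRect((X[:,:2]*1000).astype(np.float32)); 
    c=X[:,:2].mean(0); w,vec=np.linalg.eigh(np.cov(X[:,:2].T)); a=vec[:,1]*np.sign(vec[0,1])
    print(n,len(X),r,'pca',c.round(4),np.degrees(np.arctan2(a[1],a[0])).round(1),np.percentile(X,[1,99],axis=0).round(3).tolist())
Z=C[...,2]
rep('tongs',(Z>.006)&(Z<.022)&(u>250)&(u<305)&(v>100)&(v<255))
rep('lip',(Z>.0065)&(Z<.016)&(u>325)&(u<415)&(v>90)&(v<268))
hsv=cv2.cvtColor(im,cv2.COLOR_BGR2HSV)
rep('orange',(hsv[...,1]>90)&(Z<.02)&(Z>-.005)&(u>325)&(u<415)&(v>90)&(v<268))
C=np.load('top0.npy');Z=C[...,2]
rep('tongs top',(Z>.008)&(Z<.022)&(u>186)&(u<210)&(v>200)&(v<275))
E
```

```text
tongs 439 ((451.3389587402344, 197.69534301757812), (170.035888671875, 42.020652770996094), 7.326355457305908) pca [0.4478 0.1973] 7.7 [[0.368, 0.177, 0.006], [0.535, 0.224, 0.017]]
lip 1278 ((461.5432434082031, 88.88162231445312), (202.31753540039062, 75.32061767578125), 5.636378765106201) pca [0.4899 0.0959] -0.2 [[0.359, 0.047, 0.007], [0.564, 0.135, 0.011]]
orange 9204 ((462.2913818359375, 88.91581726074219), (200.54718017578125, 75.39952850341797), 5.636378765106201) pca [0.4754 0.0913] 2.7 [[0.364, 0.051, 0.002], [0.561, 0.132, 0.01]]
tongs top 124 ((448.64544677734375, 195.66915893554688), (168.9455108642578, 42.63290786743164), 7.7009711265563965) pca [0.4483 0.196 ] 7.8 [[0.366, 0.174, 0.008], [0.531, 0.222, 0.021]]
```

Request:
step_arm:
  steps:
    - {"x": 0,"y": -0.003,"z": 0.05,"rx": 0,"ry": 0,"rz": -0.034,"claw": 1}
    - {"x": 0,"y": -0.003,"z": 0.1,"rx": 0,"ry": 0,"rz": -0.034,"claw": 1}
    - {"x": 0,"y": -0.003,"z": 0.15,"rx": 0,"ry": 0,"rz": -0.034,"claw": 1}
    - {"x": 0,"y": -0.003,"z": 0.2,"rx": 0,"ry": 0,"rz": -0.034,"claw": 1}
    - {"x": 0,"y": -0.003,"z": 0.24,"rx": 0,"ry": 0,"rz": -0.034,"claw": 1}
    - {"x": 0,"y": -0.003,"z": 0.26,"rx": 0,"ry": 0,"rz": -0.034,"claw": 1}
    - {"x": 0,"y": -0.003,"z": 0.27,"rx": 0,"ry": 0,"rz": -0.034,"claw": 1}
    - {"x": 0,"y": -0.003,"z": 0.276,"rx": 0,"ry": 0,"rz": -0.034,"claw": 1}
    - {"x": 0,"y": -0.003,"z": 0.276,"rx": 0,"ry": 0,"rz": -0.034,"claw": 1}
    - {"x": 0,"y": -0.003,"z": 0.276,"rx": 0,"ry": 0,"rz": -0.034,"claw": 0.3}
    - {"x": 0,"y": -0.003,"z": 0.276,"rx": 0,"ry": 0,"rz": -0.034,"claw": 0}
    - {"x": 0,"y": -0.003,"z": 0.276,"rx": 0,"ry": 0,"rz": -0.034,"claw": -1}
  squeeze: 15

```text
time: 20.17
tool_pos: [0.4513, 0.1982, 0.0066]
tool_rot: [3.141, -0.005, 0.132]
contact_force: [-0.6, 0.1, -0.3]
opening: 0.0762
grip_force: 0.0
```

Request:
step_arm:
  steps:
    - {"x": 0,"y": 0,"z": 0,"rx": 0,"ry": 0,"rz": 0,"claw": -1}
    - {"x": 0,"y": 0,"z": 0,"rx": 0,"ry": 0,"rz": 0,"claw": -1}
    - {"x": 0,"y": 0,"z": 0,"rx": 0,"ry": 0,"rz": 0,"claw": -1}
    - {"x": 0,"y": 0,"z": 0,"rx": 0,"ry": 0,"rz": 0,"claw": -1}
    - {"x": 0,"y": 0,"z": 0,"rx": 0,"ry": 0,"rz": 0,"claw": -1}
    - {"x": 0,"y": 0,"z": 0,"rx": 0,"ry": 0,"rz": 0,"claw": -1}

```text
time: 20.67
tool_pos: [0.4506, 0.198, 0.0056]
tool_rot: [3.14, -0.002, 0.132]
contact_force: [0.4, -0.3, 0.9]
opening: 0.0421
grip_force: 15.0
```

Request:
step_arm:
  steps:
    - {"x": 0,"y": 0,"z": -0.02,"rx": 0,"ry": 0,"rz": 0,"claw": -1}
    - {"x": 0,"y": 0,"z": -0.04,"rx": 0,"ry": 0,"rz": 0,"claw": -1}
    - {"x": 0,"y": 0,"z": -0.06,"rx": 0,"ry": 0,"rz": 0,"claw": -1}
    - {"x": 0,"y": 0,"z": -0.08,"rx": 0,"ry": 0,"rz": 0,"claw": -1}
    - {"x": 0,"y": 0,"z": -0.08,"rx": 0,"ry": 0,"rz": 0,"claw": -1}
    - {"x": 0,"y": 0,"z": -0.08,"rx": 0,"ry": 0,"rz": 0,"claw": -1}

```text
time: 21.17
tool_pos: [0.4506, 0.1982, 0.0657]
tool_rot: [3.141, -0.004, 0.132]
contact_force: [0.1, 0.2, -0.6]
opening: 0.0416
grip_force: 15.0
```

```bash
python3 - <<'E'
from h import *
p=pose();im,d=read_camera('wrist');C=cloud('wrist',d,p);cv2.imwrite('pics/w8.png',im)
Z=C[...,2];v,u=np.mgrid[:420,:560]
go(.460,.088,.065,.099)
m=(Z>.045)&(Z<.1)&(d>0)&(u>200)&(u<350)&(v<262)
X=C[m];print(len(X),cv2.minAreaRect((X[:,:2]*1000).astype(np.float32)));
A=np.c_[X[:,:2]-X[:,:2].mean(0),np.ones(len(X))];print('plane',np.linalg.lstsq(A,X[:,2],rcond=None)[0].round(3),np.percentile(X,[2,98],axis=0).round(3).tolist())
E
```

```text
at [0.4501 0.198  0.065 ] [ 3.1406e+00 -1.9000e-03  1.3190e-01] g 14.978548737853998 0.041508500388964
-> 0.46 0.088 0.065 shift [-0.0062  0.1472  0.0002] rot [ 0.0013 -0.0024  0.0418]
3420 ((490.7570495605469, 204.14785766601562), (91.1907730102539, 74.60670471191406), 6.474364280700684)
plane [-0.138 -0.02   0.076] [[0.451, 0.168, 0.06], [0.534, 0.234, 0.096]]
```

View pics/w8.png

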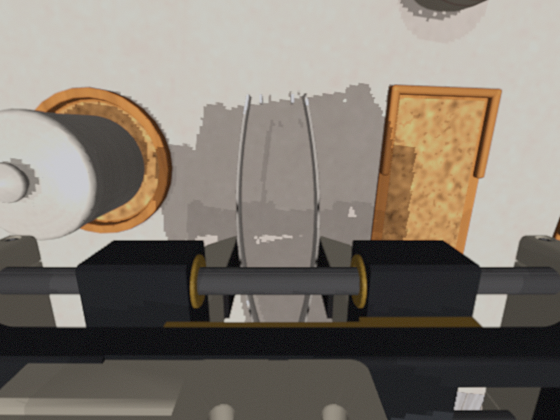

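The tongs are held level, with arms at columns 240 and 318. Next I move over the rest and lower.

Request:
step_arm:
  steps:
    - {"x": -0.006,"y": 0.04,"z": 0,"rx": 0,"ry": 0,"rz": 0.042,"claw": -1}
    - {"x": -0.006,"y": 0.08,"z": 0,"rx": 0,"ry": 0,"rz": 0.042,"claw": -1}
    - {"x": -0.006,"y": 0.12,"z": 0,"rx": 0,"ry": 0,"rz": 0.042,"claw": -1}
    - {"x": -0.006,"y": 0.147,"z": 0,"rx": 0,"ry": 0,"rz": 0.042,"claw": -1}
    - {"x": -0.006,"y": 0.147,"z": 0.02,"rx": 0,"ry": 0,"rz": 0.042,"claw": -1}
    - {"x": -0.006,"y": 0.147,"z": 0.04,"rx": 0,"ry": 0,"rz": 0.042,"claw": -1}
    - {"x": -0.006,"y": 0.147,"z": 0.055,"rx": 0,"ry": 0,"rz": 0.042,"claw": -1}
    - {"x": -0.006,"y": 0.147,"z": 0.065,"rx": 0,"ry": 0,"rz": 0.042,"claw": -1}
    - {"x": -0.006,"y": 0.147,"z": 0.07,"rx": 0,"ry": 0,"rz": 0.042,"claw": -1}
    - {"x": -0.006,"y": 0.147,"z": 0.073,"rx": 0,"ry": 0,"rz": 0.042,"claw": -1}
    - {"x": -0.006,"y": 0.147,"z": 0.073,"rx": 0,"ry": 0,"rz": 0.042,"claw": -1}
    - {"x": -0.006,"y": 0.147,"z": 0.073,"rx": 0,"ry": 0,"rz": 0.042,"claw": -1}

```text
time: 22.22
tool_pos: [0.4607, 0.0883, 0.011]
tool_rot: [3.141, -0.003, 0.099]
contact_force: [-0.4, 0.5, -0.7]
opening: 0.0417
grip_force: 15.0
```

```bash
python3 - <<'E'
from h import *
print(robot.observe()['contact_force'])
go(.460,.088,.0095,.099)
E
```

```text
[-0.37301629  0.48265557 -0.66160171]
at [0.4607 0.0883 0.011 ] [ 3.1406e+00 -2.6000e-03  9.9200e-02] g 14.978315231128363 0.041671132968924524
-> 0.46 0.088 0.0095 shift [-0.001   0.0003  0.002 ] rot [ 0.0012 -0.0034  0.0003]
```

Request:
step_arm:
  steps:
    - {"x": -0.001,"y": 0,"z": 0.002,"rx": 0,"ry": 0,"rz": 0,"claw": -1}
    - {"x": -0.001,"y": 0,"z": 0.002,"rx": 0,"ry": 0,"rz": 0,"claw": 0.2}
    - {"x": -0.001,"y": 0,"z": 0.002,"rx": 0,"ry": 0,"rz": 0,"claw": 0.6}
    - {"x": -0.001,"y": 0,"z": 0.002,"rx": 0,"ry": 0,"rz": 0,"claw": 1}
    - {"x": -0.001,"y": 0,"z": 0.002,"rx": 0,"ry": 0,"rz": 0,"claw": 1}
    - {"x": -0.001,"y": 0,"z": -0.02,"rx": 0,"ry": 0,"rz": 0,"claw": 1}
    - {"x": -0.001,"y": 0,"z": -0.05,"rx": 0,"ry": 0,"rz": 0,"claw": 1}
    - {"x": -0.001,"y": 0,"z": -0.1,"rx": 0,"ry": 0,"rz": 0,"claw": 1}
    - {"x": -0.001,"y": 0,"z": -0.15,"rx": 0,"ry": 0,"rz": 0,"claw": 1}
    - {"x": -0.001,"y": 0,"z": -0.2,"rx": 0,"ry": 0,"rz": 0,"claw": 1}
    - {"x": -0.001,"y": 0,"z": -0.25,"rx": 0,"ry": 0,"rz": 0,"claw": 1}
    - {"x": -0.001,"y": 0,"z": -0.25,"rx": 0,"ry": 0,"rz": 0,"claw": 1}

```text
time: 23.22
tool_pos: [0.463, 0.0885, 0.2055]
tool_rot: [3.14, -0.016, 0.099]
contact_force: [0.5, -0.4, 1.1]
opening: 0.0916
grip_force: 0.0
```

```bash
python3 - <<'E'
from h import *
p=pose();im,d=read_camera('wrist');C=cloud('wrist',d,p);cv2.imwrite('pics/w9.png',im);print(p[0])
for q in ['tongs','cork','tongs_rest','cork_rest']: meas('wrist',q,C,d)
v,u=np.mgrid[:420,:560];Z=C[...,2]
X=C[(Z>.012)&(Z<.03)&(abs(C[...,0]-.46)<.1)&(abs(C[...,1]-.088)<.04)];print(cv2.minAreaRect((X[:,:2]*1000).astype(np.float32)),np.percentile(X[:,2],[2,50,98]))
X=C[(Z>.013)&(Z<.035)&(abs(C[...,0]-.45)<.04)&(abs(C[...,1]+.046)<.03)];print('cork',cv2.minAreaRect((X[:,:2]*1000).astype(np.float32)),np.percentile(X[:,2],[2,50,98]))
im,d=read_camera('scene');C=cloud('scene',d)
for q in ['canister','jigger','canister_stand','jigger_stand','cup','jar']: meas('scene',q,C,d)
E
```

```text
[0.46295158 0.08846072 0.20548998]
wrist tongs conf 0.94 n114 box [257. 125. 294. 258.] z [0.005 0.014 0.02 ] rect c 457 88 wh 162 40 a 9 med [0.399 0.087 0.014] topmean [0.425 0.091 0.018] topmid [0.459 0.095 0.017]
wrist cork conf 0.72 n822 box [374. 193. 403. 233.] z [0.003 0.024 0.027] rect c 450 -48 wh 31 45 a 90 med [ 0.452 -0.041  0.024] topmean [ 0.451 -0.044  0.025] topmid [ 0.45  -0.044  0.024]
wrist tongs_rest conf 0.80 n9471 box [246. 103. 312. 266.] z [0.002 0.003 0.01 ] rect c 463 89 wh 199 76 a 6 med [0.474 0.09  0.003] topmean [0.477 0.09  0.007] topmid [0.463 0.089 0.144]
wrist cork_rest conf 0.88 n1926 box [361. 177. 414. 238.] z [0.001 0.004 0.016] rect c 449 -16 wh 81 116 a 2 med [ 0.457 -0.037  0.004] topmean [ 0.455 -0.039  0.023] topmid [ 0.452 -0.014  0.11 ]
((460.89263916015625, 89.31187438964844), (169.99551391601562, 42.05048751831055), 6.551655292510986) [0.01253711 0.01859237 0.02046984]
cork ((449.6065673828125, -44.589534759521484), (45.83319854736328, 23.144874572753906), 1.5193732976913452) [0.01449726 0.02431046 0.02714886]
scene canister conf 0.72 n
[... 410 characters left out ...]
. 368.] z [0.003 0.008 0.015] rect c 467 340 wh 100 78 a 57 med [0.452 0.357 0.008] topmean [0.459 0.347 0.013] topmid [0.474 0.335 0.013]
scene jigger_stand conf 0.71 n263 box [380. 159. 407. 180.] z [0.003 0.01  0.016] rect c 372 -306 wh 78 73 a 8 med [ 0.365 -0.302  0.01 ] topmean [ 0.369 -0.303  0.013] topmid [ 0.372 -0.308  0.014]
scene cup conf 0.72 n593 box [208. 216. 239. 246.] z [0.009 0.034 0.053] rect c 632 118 wh 58 75 a 54 med [0.635 0.117 0.034] topmean [0.634 0.124 0.051] topmid [0.636 0.123 0.051]
scene jar conf 0.60 n1359 box [201. 314. 239. 359.] z [0.012 0.073 0.088] rect c 476 335 wh 68 68 a 41 med [0.467 0.341 0.073] topmean [0.477 0.335 0.087] topmid [0.478 0.335 0.087]
```

View pics/w9.png

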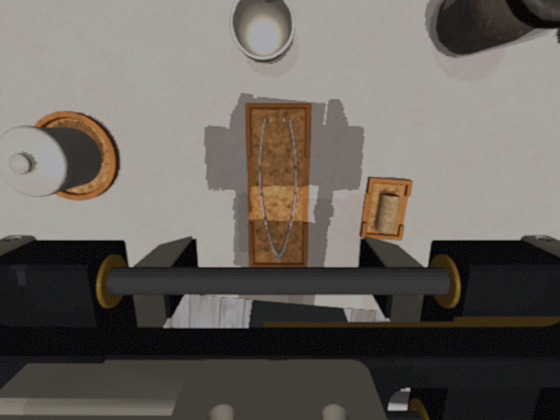

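The tongs lie inside the long rest at (278,185) and the cork in the short rest at (388,212). The canister is upright in its stand at (20,162), and the cup and jar are standing. All four fit within 3 mm, so I'm handing in.

```bash
python3 -c "
from cell import robot
print(robot.hand_in())"
```

```text
the job is handed in; nothing more can be done
None
```

The job is handed in: at the last look the canister, jigger, tongs and cork each sat within about 3 mm of its holder's centre, with the cup and jar still standing; the judge's verdict was not shown.

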